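Lids back on the trinket pots

ROBOT

A 7-joint arm with a two-finger parallel gripper is mounted at the origin on the work surface. World frame = base frame: x ahead of the robot, y to its left, z up, the work surface at z = 0. Lengths are in mm, angles in rad, forces in N, time in s.
With the tool pointing down it reaches from about 425 to 800 mm from the base axis. Payload 8.3 kg.
Tool frame: the origin (TCP) lies between the finger pads; the fingertips stand 8 mm ahead of it and the grasp point (between the pads) lies 11 mm behind it; z points along the fingers, x is the direction in which the jaws open and shut, and the axes are right-handed (so a half turn about z gives the same grasp; the last joint's range is limited). The gripper opens to 85 mm and grips with 20 to 120 N. Pads are 22 mm wide; open, the fingers measure 114 mm over their backs; the gripper's body (76 mm by 85 mm) begins 54 mm behind the grasp point. The pads swing forward as they close: fully open they stand 13 mm farther back than shut.
Start: joints at [-1.294, 0.383, 0.016, 1.37, -0.006, 1.388, -0.046], TCP at [208.26, 589.263, 239.279] pointing down, gripper open.
Joint ranges: [-2.95, 2.95], [-0.25, 2.06], [-1.52, 1.56], [0.18, 2.33], [-1.44, 4.58], [0.02, 2.06], [-3.01, 3.01]. Speed limits (rad/s): [2.39, 2.39, 3.01, 3.01, 3.14, 3.14, 3.14].

INTERFACE

Orientations are given as a unit quaternion [w, x, y, z].
In Python, from rig import ctrl gives the robot as it stands. The module is installed in compiled form; this text tells all that it offers.
- The arm moves only by the tool send_rows, never from a script. Its argument "deltas" is a list of rows, each an object of numbers: "hand": the gripper command: -1 is shut, 1 is fully open, values between are in proportion; "tx", "ty", "tz": the shift along the world's x, y, z in cm; "ax", "ay", "az": the turn, a rotation vector about the world's x, y, z in degrees. A call has exactly 10 rows; each row is the pose to reach, as a shift and turn from the pose measured when the call began; what a row does not reach only later rows make up. A row lasts 1/10 s, in which the tool goes at most 50 mm and 8.59 degrees, less where a joint would pass 70% of its speed; a pose out of reach is approached as far as the arm can. A call with a gripper value outside its range is refused whole. The fingers move at their own pace and stop on an object; the grip force is fixed at half the most. Time passes only in rows, so rows that repeat a pose let the fingers close, or fill a call up. It gives the time, the measured TCP pose, the force and the opening at its end, in the units of the state.
- ctrl.read_state(): the state, without advancing time (a new reading comes with each control period).
- ctrl.get_image(name): name is "side" or "top"; returns a dict with "img" (420x560x3 uint8, blue, green, red), "intrinsics" (3x3 intrinsics, pixels), "cam_to_world" (4x4, takes a point from camera to world coordinates). Camera axes: x right, y up, looking along -z (the intrinsics and any distortion apply to the point x, -y, -z); pixel columns grow to the right and rows downward; lengths in mm; the calibration is good to about 2 mm. A picture is of the moment at which its call begins. There is no depth.
- ctrl.close_job(): hands the job in, once; it reports no verdict.
Trained networks look in the newest picture that a camera, given by its name, has taken for a name from the list of things; names that differ only in an ending like _2 or _b are one class to them, and where a whole thing is asked for, a point or a joint stands for the part that bears it (a point fixed in the world has none). Each returns a list of dicts, best first, with "conf" (0 to 1); they miss things now and then, are a little off and sometimes report something else, mostly with a low value. They report only what shows in the picture. A call takes as long as a camera call. They do not tell look-alikes from the thing itself.
- ctrl.outline_of(camera, target): "region" (420x560 bool, what is visible of it) and "rect" ([left, top, right, bottom] in pixels, round what is visible of it).
- ctrl.spot_point(camera, target): "point" ([row, column] in pixels: a listed point, or the origin of a listed thing).
The state is a dict: "clock": time; "joint_positions": joint angles; "qvel": joint speeds; "joint_torque": joint torques, N m; "tool_pos": TCP position; "tool_rot": TCP orientation; "contact_force": force on the tool from outside, world axes, zero at the start; "wrist_torque": the same for the moment, N m; "gripper_width": finger opening in mm.
Only numpy, scipy, OpenCV 4.12 (cv2) and the standard library are available. Lean on these libraries where they do the work, as an engineer would, in place of code of your own. Each camera call takes 0.05 s, during which the arm holds its last target. There are 200 camera calls.

TASK

Pick out the three knobbed wooden lids lying about the wardrobe shelf and put each one on the terracotta pot of its own size: small on small, medium on medium, large on large, every lid seated flat on its rim with its plug inside. Set the lids down rather than dropping them, and leave the pots, the dish, the lantern, the swing-top jar and the shoe tree standing where they are.

Things in the scene. Friction and masses are not known exactly. Their poses are not given: they have to be found in the camera images.
- small_lid_knob (a point): Small lid: pale wood, loose, about 40 g, lying knob up. Disc 76 mm across, 8 thick; on it an upright round knob 24 across, 36 tall (grasp it here); under it a round plug 10 deep, 52 across, tapering to 44 at its foot. Point: on the axis inside the knob, 22 mm above the disc's top, 30 above the disc's underside, 40 above the plug's foot; z up out of the knob.
- medium_lid_knob (a point): Medium lid: pale wood, loose, about 70 g, lying knob up. Disc 100 mm across, 8 thick; on it an upright round knob 24 across, 36 tall (grasp it here); under it a round plug 10 deep, 76 across, tapering to 68 at its foot. Point: on the axis inside the knob, 22 mm above the disc's top, 30 above the disc's underside, 40 above the plug's foot; z up out of the knob.
- large_lid_knob (a point): Large lid: pale wood, loose, about 110 g, lying knob up. Disc 124 mm across, 8 thick; on it an upright round knob 24 across, 36 tall (grasp it here); under it a round plug 10 deep, 100 across, tapering to 92 at its foot. Point: on the axis inside the knob, 22 mm above the disc's top, 30 above the disc's underside, 40 above the plug's foot; z up out of the knob.
- small_pot_mouth (a point): Small pot: round open terracotta pot, loose, about 300 g, 72 mm across outside, 62 inside, 50 tall, some beads at the bottom. Point: centre of the mouth, level with the rim; z up. With its own lid on, the disc lies on the rim and the plug hangs inside with 5 mm to spare all round; the lid's point is then 30 mm above this one.
- medium_pot_mouth (a point): Medium pot: round open terracotta pot, loose, about 500 g, 96 mm across outside, 86 inside, 60 tall, some beads at the bottom. Point: centre of the mouth, level with the rim; z up. With its own lid on, the disc lies on the rim and the plug hangs inside with 5 mm to spare all round; the lid's point is then 30 mm above this one.
- large_pot_mouth (a point): Large pot: round open terracotta pot, loose, about 750 g, 120 mm across outside, 110 inside, 70 tall, some beads at the bottom. Point: centre of the mouth, level with the rim; z up. With its own lid on, the disc lies on the rim and the plug hangs inside with 5 mm to spare all round; the lid's point is then 30 mm above this one.
- dish: Bystander: loose yellow ceramic dish, round and shallow, 110 mm across, 26 mm tall, lying among the lids and pots. Origin at the centre of its underside.
- lantern: Bystander: loose grey plastic battery lantern standing at the left, 88 mm across, 141 mm tall to the top of its wire handle, with a toggle switch on the side. Origin at the centre of its underside.
- swing_jar: Bystander: loose closed glass jar with a swing-top lid of white ceramic and wire, standing at the right, 80 mm across (a wire clasp stands out a few mm farther), 112 mm tall. Origin at the centre of its underside.
- shoe_tree: Bystander: loose steel shoe tree, about 280 mm long, 58 mm wide, 40 mm tall, lying at the far side of the shelf across the robot's view. Origin on its underside near mid-length, x along its length to the toe.
There are look-alikes about, which are no part of the job. What is shaped like the part that bears small_pot_mouth but purple is not meant. What is shaped like the part that bears medium_pot_mouth but purple or turquoise is not meant.

How it is judged:
By the outcome, as a careful person would: the job done as asked, in the order asked, and still so for the second after the job is handed in, with the robot touching nothing.
It also fails if it takes over 96 s, if anything falls off the work surface, if the arm or the gripper's body presses on something with over 40 N, if the wrist force passes 120 N, or if a joint passes its speed limit or range.

## Working session

There is one attempt and no reset: what is moved stays moved. The work goes in short steps, Python scripts to look and compute and a tool call to move; the robot and the scene stay as the last step left them, time stands still between calls to the robot, and variables do not carry over. Pictures are saved under pics/ and viewed, about 12 in all and at most 16, crops included, and the job is handed in when it is done.

Besides the shell and the picture viewer there is one more tool, called after "Call:" as name(argument=value, ...) on one line, values as JSON. send_rows: Moves the arm, as the interface text tells. Its arguments: {"type":"object","properties":{"deltas":{"type":"array"}},"required":["deltas"]}

```bash
mkdir -p pics; cat > h.py <<'E'
import numpy as np, cv2
from rig import ctrl
def ray(c,px):  # px=(row,col)
    K=np.array(c["intrinsics"]);T=np.array(c["cam_to_world"])
    d=np.linalg.inv(K)@[px[1],px[0],1.]
    d=T[:3,:3]@(d*[1,-1,-1]); return T[:3,3],d
def atz(c,px,z):
    o,d=ray(c,px); return (o+d*(z-o[2])/d[2]).round(1)
def tri(r):
    A=0;b=0
    for o,d in r:
        d=d/np.linalg.norm(d);P=np.eye(3)-np.outer(d,d);A=A+P;b=b+P@o
    return np.linalg.solve(A,b).round(1)
def proj(c,p):
    K=np.array(c["intrinsics"]);T=np.linalg.inv(np.array(c["cam_to_world"]))
    q=T[:3,:3]@p+T[:3,3];q=K@(q*[1,-1,-1]);return (q[1]/q[2],q[0]/q[2])
E
python3 - <<'E'
from h import *
for n in("side","top"):
    c=ctrl.get_image(n);cv2.imwrite(f"pics/{n}0.png",c["img"]);print(n,np.array(c["cam_to_world"]).round(2).tolist(),np.array(c["intrinsics"]).tolist(), [k for k in c])
    for t in"small medium large".split():
        for s in("_lid_knob","_pot_mouth"):
            z={"_lid_knob":40,"_pot_mouth":{"small":50,"medium":60,"large":70}[t]}[s]
            print(t+s,[(round(d["conf"],2),np.round(d["point"]).tolist(),atz(c,d["point"],z)[:2].tolist()) for d in ctrl.spot_point(n,t+s)])
print(ctrl.read_state())
E
```

```text
side [[0.89, 0.31, -0.34, 186.32], [-0.46, 0.58, -0.67, -756.1], [-0.01, 0.75, 0.66, 813.56], [0.0, 0.0, 0.0, 1.0]] [[385.18280193859135, 0.0, 286.21738539140733], [0.0, 385.18280193859135, 205.1442959675118], [0.0, 0.0, 1.0]] ['img', 'intrinsics', 'cam_to_world']
small_lid_knob [(0.92, [208.0, 314.0], [651.7, -18.7])]
small_pot_mouth [(0.92, [154.0, 178.0], [367.7, 448.9]), (0.63, [172.0, 171.0], [315.4, 348.4])]
medium_lid_knob [(0.6, [319.0, 296.0], [425.6, -328.6])]
medium_pot_mouth [(0.92, [238.0, 412.0], [812.3, -265.7]), (0.79, [266.0, 359.0], [630.8, -281.1]), (0.74, [297.0, 428.0], [720.0, -430.2]), (0.62, [356.0, 378.0], [526.2, -492.7])]
large_lid_knob [(0.98, [261.0, 272.0], [451.4, -148.6])]
large_pot_mouth [(0.87, [200.0, 232.0], [437.2, 98.8])]
top [[-0.01, 0.98, -0.18, 324.36], [-1.0, -0.01, -0.02, -19.33], [-0.02, 0.18, 0.98, 1254.06], [0.0, 0.0, 0.0, 1.0]] [[392.33405432105724, 0.0, 281.2770410279105], [0.0, 392.33405432105724, 206.57475500583894], [0.0, 0.0, 1.0]] ['img', 'intrinsics', 'cam_to_world']
small_lid_knob [(0.89, [175.0, 284.0], [650.1, -2.6])]
small_pot
[... 528 characters left out ...]
88385,  0.38337821,  0.01642174,  1.37007695, -0.00630099,
        1.38819344, -0.04652086]), 'qvel': array([ 7.26411846e-04, -1.35200475e-03, -1.52373324e-03, -1.11975650e-03,
        2.32584983e-03,  8.01117941e-05, -8.80733691e-04]), 'joint_torque': array([ 1.60231934e-04, -6.27153325e+01,  8.42420273e-01, -3.72016275e+01,
        1.64645881e-02,  2.52633181e-03, -3.29584236e-05]), 'tool_pos': array([208.28480164, 589.26835086, 239.30357684]), 'tool_rot': array([-1.94774834e-05,  8.16488062e-01,  5.77362317e-01, -1.87839436e-05]), 'contact_force': array([ 0.36327492, -0.26154531,  1.32650647]), 'wrist_torque': array([0.00856717, 0.00773452, 0.01576649]), 'gripper_width': 85.4962654260722}
```

View pics/side0.png

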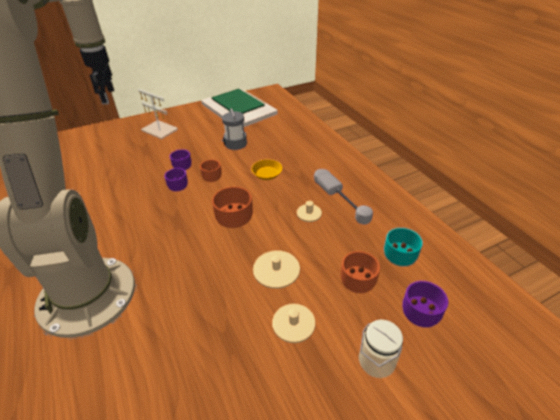

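View pics/top0.png

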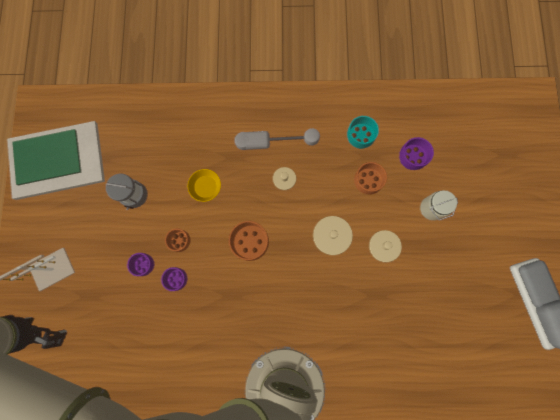

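The pictures show that the small terracotta pot is at side (col 211, row 170) and top (178,240). The medium one is at side (360,272) and top (371,178), and the large one at side (233,207) and top (250,241). In the top view the lids are at (284,178), (385,246) and (333,235). I'll refine these by matching silhouettes.

```bash
cat >> h.py <<'E'
from scipy.optimize import least_squares
def cyl(r,z0,z1,cup=False):
    a=np.linspace(0,2*np.pi,60);return [np.c_[r*np.cos(a),r*np.sin(a),0*a+z] for z in(z0,z1)]
def lid(D,P,z): # z = plug foot height
    return [cyl(P/2,z,z+10),cyl(D/2,z+10,z+18),cyl(12,z+18,z+54)]
def pot(D,H): return [cyl(D/2,0,H)]
SH={"small_lid_knob":lid(76,46,0),"medium_lid_knob":lid(100,70,0),"large_lid_knob":lid(124,94,0),
"small_pot_mouth":pot(72,50),"medium_pot_mouth":pot(96,60),"large_pot_mouth":pot(120,70)}
def sil(c,sh,xy,S=4):
    m=np.zeros((420*S,560*S),np.uint8)
    for part in sh:
        p=np.vstack(part)+[xy[0],xy[1],0]
        q=np.array([proj(c,v)[::-1] for v in p])
        cv2.fillConvexPoly(m,cv2.convexHull(np.int32((q+.5)*S)),1)
    v,u=np.nonzero(m);return np.array([u.mean()/S-.5,v.mean()/S-.5]),len(u)/S/S
def fit(c,mask,sh,xy):
    v,u=np.nonzero(mask);t=np.array([u.mean(),v.mean()]);xy=np.array(xy,float)
    z=20
    for _ in range(4):
        s,A=sil(c,sh,xy)
        xy+=atz(c,t[::-1],z)[:2]-atz(c,s[::-1],z)[:2]
    return xy.round(1),len(u),round(A)
E
cat > loc.py <<'E'
from h import *
import sys
seed={"small_lid_knob":(650,-8),"medium_lid_knob":(425,-323),"large_lid_knob":(450,-155),"small_pot_mouth":(443,333),"medium_pot_mouth":(645,-282),"large_pot_mouth":(438,107)}
for n in("side","top"):
    c=ctrl.get_image(n)
    for t in sys.argv[1:] or seed:
        best=None
        for d in ctrl.outline_of(n,t):
            r=fit(c,d["region"],SH[t],seed[t])
            if best is None or np.hypot(*(r[0]-seed[t]))<np.hypot(*(best[1][0]-seed[t])): best=(d["conf"],r)
        print(n,t,best)
E
python3 loc.py
```

```text
side small_lid_knob (0.93, (array([643.7,  -7.5]), 407, 404))
side medium_lid_knob (0.89, (array([ 423.4, -321.2]), 1288, 1378))
side large_lid_knob (0.55, (array([ 458.7, -157.6]), 1391, 1452))
side small_pot_mouth (0.9, (array([444.6, 330.6]), 415, 459))
side medium_pot_mouth (0.92, (array([ 638.4, -277.5]), 1390, 1459))
side large_pot_mouth (0.88, (array([440.5, 106.5]), 1384, 1501))
top small_lid_knob (0.81, (array([645.4,  -4.6]), 362, 438))
top medium_lid_knob (0.58, (array([ 424.2, -319.2]), 762, 834))
top large_lid_knob (0.64, (array([ 458.5, -156.2]), 1159, 1237))
top small_pot_mouth (0.57, (array([325.5, 337.3]), 484, 550))
top medium_pot_mouth (0.88, (array([ 638.4, -278.1]), 823, 887))
top large_pot_mouth (0.55, (array([440.6, 106.9]), 1265, 1307))
```

Both cameras agree to about 3 mm, so I'm moving towards the small lid at about (644.5, -6).

Call:
send_rows(deltas=[{"hand":0.3,"tx":43.6,"ty":-59.5,"tz":0,"ax":0,"ay":0,"az":0},{"hand":0.3,"tx":43.6,"ty":-59.5,"tz":0,"ax":0,"ay":0,"az":0},{"hand":0.3,"tx":43.6,"ty":-59.5,"tz":0,"ax":0,"ay":0,"az":0},{"hand":0.3,"tx":43.6,"ty":-59.5,"tz":0,"ax":0,"ay":0,"az":0},{"hand":0.3,"tx":43.6,"ty":-59.5,"tz":0,"ax":0,"ay":0,"az":0},{"hand":0.3,"tx":43.6,"ty":-59.5,"tz":0,"ax":0,"ay":0,"az":0},{"hand":0.3,"tx":43.6,"ty":-59.5,"tz":0,"ax":0,"ay":0,"az":0},{"hand":0.3,"tx":43.6,"ty":-59.5,"tz":0,"ax":0,"ay":0,"az":0},{"hand":0.3,"tx":43.6,"ty":-59.5,"tz":0,"ax":0,"ay":0,"az":0},{"hand":0.3,"tx":43.6,"ty":-59.5,"tz":0,"ax":0,"ay":0,"az":0}])

```text
clock: 2.4
tool_pos: [504.7, 184.2, 239.7]
tool_rot: [-0.0, 0.816, 0.577, 0.0]
contact_force: [1.1, 1.2, -0.2]
gripper_width: 55.5
```

Call:
send_rows(deltas=[{"hand":0.2,"tx":14.0,"ty":-19.0,"tz":0},{"hand":0.2,"tx":14.0,"ty":-19.0,"tz":0},{"hand":0.2,"tx":14.0,"ty":-19.0,"tz":0},{"hand":0.2,"tx":14.0,"ty":-19.0,"tz":0},{"hand":0.2,"tx":14.0,"ty":-19.0,"tz":0},{"hand":0.2,"tx":14.0,"ty":-19.0,"tz":0},{"hand":0.2,"tx":14.0,"ty":-19.0,"tz":-8},{"hand":0.2,"tx":14.0,"ty":-19.0,"tz":-14},{"hand":0.2,"tx":14.0,"ty":-19.0,"tz":-14},{"hand":0.2,"tx":14.0,"ty":-19.0,"tz":-14}])

```text
$.deltas[0]: bad value
```

```bash
python3 - <<'E'
from h import *
s=ctrl.read_state();print(s["tool_pos"],s["gripper_width"],s["joint_positions"].round(2))
c=ctrl.get_image("side");i=c["img"]
crop=i[120:260,220:420];cv2.imwrite("pics/s1.png",cv2.resize(crop,(800,560),interpolation=cv2.INTER_CUBIC))
E
```

```text
[504.69543368 184.21008897 239.69567401] 55.543814461626916 [-0.69  0.19  0.33  1.63 -0.06  1.33  0.88]
```

View pics/s1.png

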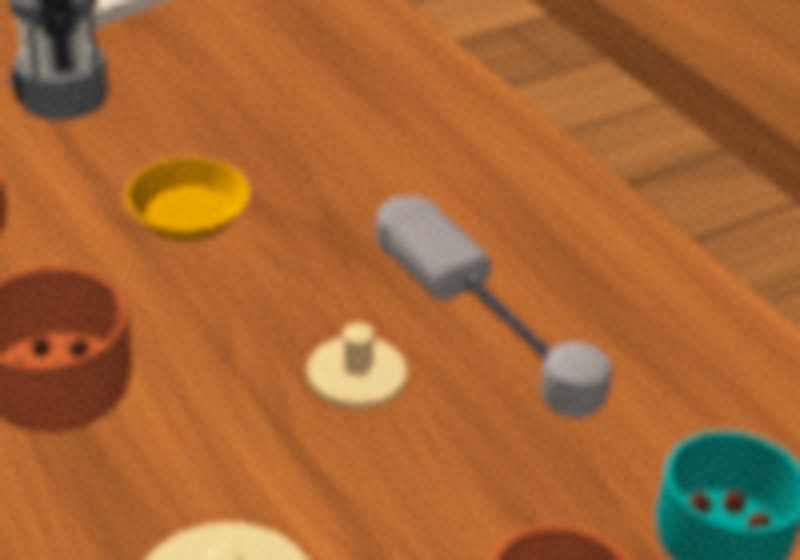

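That call was refused because every key is needed. The crop shows the small lid clear of everything at crop (357,365), with the shoe tree well off to the right.

Call:
send_rows(deltas=[{"hand":0.2,"tx":14.0,"ty":-19.0,"tz":0,"ax":0,"ay":0,"az":0},{"hand":0.2,"tx":14.0,"ty":-19.0,"tz":0,"ax":0,"ay":0,"az":0},{"hand":0.2,"tx":14.0,"ty":-19.0,"tz":0,"ax":0,"ay":0,"az":0},{"hand":0.2,"tx":14.0,"ty":-19.0,"tz":0,"ax":0,"ay":0,"az":0},{"hand":0.2,"tx":14.0,"ty":-19.0,"tz":0,"ax":0,"ay":0,"az":0},{"hand":0.2,"tx":14.0,"ty":-19.0,"tz":0,"ax":0,"ay":0,"az":0},{"hand":0.2,"tx":14.0,"ty":-19.0,"tz":-5,"ax":0,"ay":0,"az":0},{"hand":0.2,"tx":14.0,"ty":-19.0,"tz":-10,"ax":0,"ay":0,"az":0},{"hand":0.2,"tx":14.0,"ty":-19.0,"tz":-14,"ax":0,"ay":0,"az":0},{"hand":0.2,"tx":14.0,"ty":-19.0,"tz":-14,"ax":0,"ay":0,"az":0}])

```text
clock: 3.45
tool_pos: [645.1, -14.4, 93.3]
tool_rot: [-0.001, 0.819, 0.573, -0.004]
contact_force: [-0.5, 0.3, 0.7]
gripper_width: 51.2
```

```bash
python3 - <<'E'
from h import *
s=ctrl.read_state();print(s["tool_pos"],s["gripper_width"],s["joint_positions"].round(2))
c=ctrl.get_image("side");i=c["img"]
crop=i[130:270,220:420];cv2.imwrite("pics/s2.png",cv2.resize(crop,(800,560),interpolation=cv2.INTER_CUBIC))
E
```

```text
[645.07360059 -14.4164146   93.31450165] 51.18466160995926 [-0.32  0.56  0.42  1.5  -0.24  1.14  1.36]
```

View pics/s2.png

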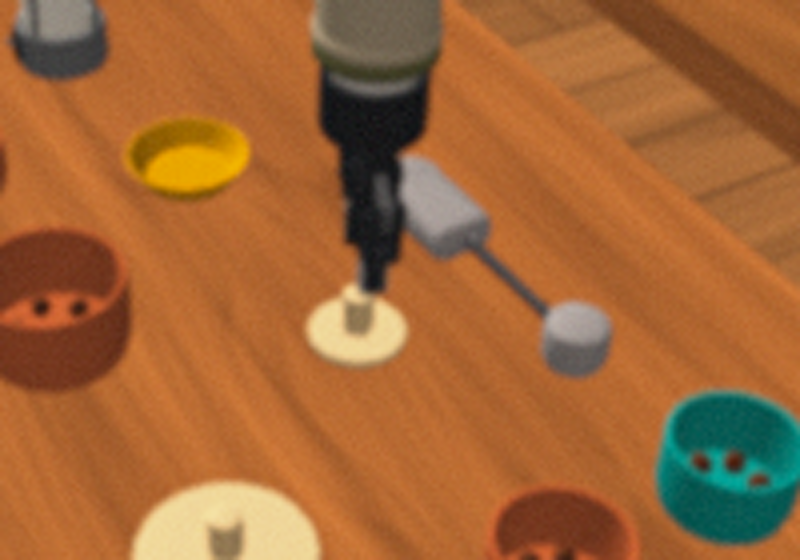

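```bash
python3 -c "
from h import *
s=ctrl.read_state();print(s['tool_pos'],s['tool_rot'])"
```

```text
[647.42710876 -14.77827684  97.47490288] [ 0.00090234  0.81950985  0.57306042 -0.00213425]
```

Call:
send_rows(deltas=[{"hand":0.2,"tx":-0.3,"ty":0.9,"tz":0,"ax":0,"ay":0,"az":0},{"hand":0.2,"tx":-0.3,"ty":0.9,"tz":0,"ax":0,"ay":0,"az":0},{"hand":0.2,"tx":-0.3,"ty":0.9,"tz":0,"ax":0,"ay":0,"az":0},{"hand":0.2,"tx":-0.3,"ty":0.9,"tz":0,"ax":0,"ay":0,"az":0},{"hand":0.2,"tx":-0.3,"ty":0.9,"tz":-1,"ax":0,"ay":0,"az":0},{"hand":0.2,"tx":-0.3,"ty":0.9,"tz":-1,"ax":0,"ay":0,"az":0},{"hand":0.2,"tx":-0.3,"ty":0.9,"tz":-1,"ax":0,"ay":0,"az":0},{"hand":0.2,"tx":-0.3,"ty":0.9,"tz":-1,"ax":0,"ay":0,"az":0},{"hand":0.2,"tx":-0.3,"ty":0.9,"tz":-1,"ax":0,"ay":0,"az":0},{"hand":0.2,"tx":-0.3,"ty":0.9,"tz":-1,"ax":0,"ay":0,"az":0}])

```text
clock: 4.5
tool_pos: [644.5, -5.8, 87.6]
tool_rot: [0.001, 0.82, 0.573, -0.002]
contact_force: [-0.4, 0.3, -0.5]
gripper_width: 51.3
```

```bash
python3 - <<'E'
from h import *
ctrl.get_image("side")
s=ctrl.read_state();print(s["tool_pos"],s["tool_rot"])
E
python3 loc.py small_lid_knob
```

```text
[644.48514388  -5.79796053  87.58691508] [ 0.00094892  0.81951392  0.57305472 -0.00207895]
side small_lid_knob (0.64, (array([644.1,  -8.6]), 362, 404))
top small_lid_knob (0.74, (array([627.2, 259.5]), 810, 440))
```

Call:
send_rows(deltas=[{"hand":0.2,"tx":0,"ty":0,"tz":-2,"ax":0,"ay":0,"az":0},{"hand":0.2,"tx":0,"ty":0,"tz":-4,"ax":0,"ay":0,"az":0},{"hand":0.2,"tx":0,"ty":0,"tz":-5,"ax":0,"ay":0,"az":0},{"hand":0.2,"tx":0,"ty":0,"tz":-5.6,"ax":0,"ay":0,"az":0},{"hand":0.2,"tx":0,"ty":0,"tz":-5.6,"ax":0,"ay":0,"az":0},{"hand":-1,"tx":0,"ty":0,"tz":-5.6,"ax":0,"ay":0,"az":0},{"hand":-1,"tx":0,"ty":0,"tz":-5.6,"ax":0,"ay":0,"az":0},{"hand":-1,"tx":0,"ty":0,"tz":-5.6,"ax":0,"ay":0,"az":0},{"hand":-1,"tx":0,"ty":0,"tz":-5.6,"ax":0,"ay":0,"az":0},{"hand":-1,"tx":0,"ty":0,"tz":-5.6,"ax":0,"ay":0,"az":0}])

```text
clock: 5.75
tool_pos: [645.4, -5.9, 32.8]
tool_rot: [0.002, 0.82, 0.573, -0.001]
contact_force: [-0.7, 0.0, 6.0]
gripper_width: 21.9
```

Call:
send_rows(deltas=[{"hand":-1,"tx":0,"ty":0,"tz":0,"ax":0,"ay":0,"az":0},{"hand":-1,"tx":0,"ty":0,"tz":0,"ax":0,"ay":0,"az":0},{"hand":-1,"tx":0,"ty":0,"tz":2,"ax":0,"ay":0,"az":0},{"hand":-1,"tx":0,"ty":0,"tz":5,"ax":0,"ay":0,"az":0},{"hand":-1,"tx":0,"ty":0,"tz":8,"ax":0,"ay":0,"az":0},{"hand":-1,"tx":0,"ty":0,"tz":11,"ax":0,"ay":0,"az":0},{"hand":-1,"tx":0,"ty":0,"tz":13,"ax":0,"ay":0,"az":0},{"hand":-1,"tx":0,"ty":0,"tz":14,"ax":0,"ay":0,"az":0},{"hand":-1,"tx":0,"ty":0,"tz":14,"ax":0,"ay":0,"az":0},{"hand":-1,"tx":0,"ty":0,"tz":14,"ax":0,"ay":0,"az":0}])

```text
clock: 6.75
tool_pos: [644.8, -5.7, 171.5]
tool_rot: [0.001, 0.82, 0.573, -0.002]
contact_force: [-0.5, -0.1, -0.9]
gripper_width: 22.5
```

```bash
python3 - <<'E'
from h import *
c=ctrl.get_image("side");i=c["img"]
s=ctrl.read_state();print(s["tool_pos"],s["tool_rot"],s["gripper_width"])
r,q=map(int,proj(c,s["tool_pos"]));print(r,q)
crop=i[r-70:r+70,q-100:q+100];cv2.imwrite("pics/s3.png",cv2.resize(crop,(800,560),interpolation=cv2.INTER_CUBIC))
E
```

```text
[644.52248226  -5.74476833 171.01620831] [ 7.73321787e-04  8.19520237e-01  5.73045332e-01 -2.24280548e-03] 22.36856318548182
171 310
```

View pics/s3.png

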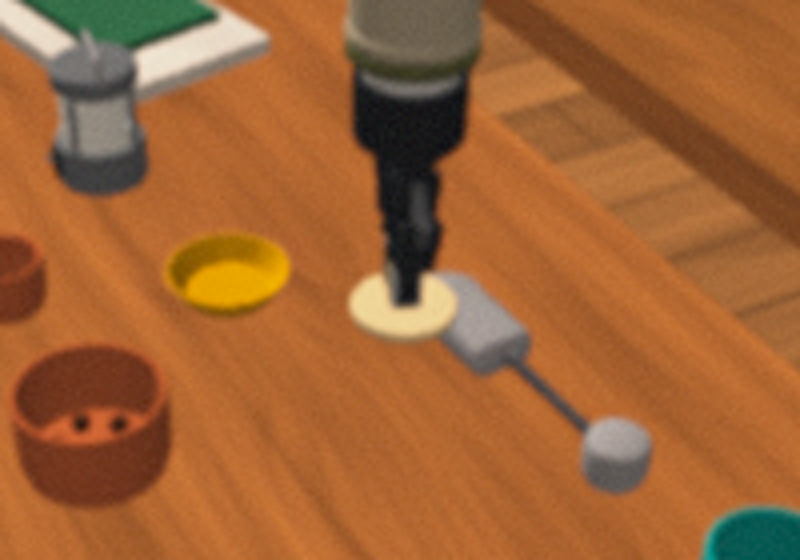

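The lid is held level in the gripper (crop about (403,305)). Next is the small pot, with a ramped move.

Call:
send_rows(deltas=[{"hand":-1,"tx":-1,"ty":1.7,"tz":0,"ax":0,"ay":0,"az":0},{"hand":-1,"tx":-3,"ty":5,"tz":0,"ax":0,"ay":0,"az":0},{"hand":-1,"tx":-5.5,"ty":9.2,"tz":0,"ax":0,"ay":0,"az":0},{"hand":-1,"tx":-8,"ty":13.4,"tz":0,"ax":0,"ay":0,"az":0},{"hand":-1,"tx":-10.5,"ty":17.6,"tz":0,"ax":0,"ay":0,"az":0},{"hand":-1,"tx":-13,"ty":21.8,"tz":0,"ax":0,"ay":0,"az":0},{"hand":-1,"tx":-15.5,"ty":26,"tz":0,"ax":0,"ay":0,"az":0},{"hand":-1,"tx":-18,"ty":30.2,"tz":0,"ax":0,"ay":0,"az":0},{"hand":-1,"tx":-19.5,"ty":32.8,"tz":0,"ax":0,"ay":0,"az":0},{"hand":-1,"tx":-20,"ty":33.6,"tz":0,"ax":0,"ay":0,"az":0}])

```text
clock: 7.8
tool_pos: [440.8, 334.2, 169.4]
tool_rot: [0.0, 0.818, 0.576, -0.004]
contact_force: [0.0, -0.4, -1.1]
gripper_width: 22.6
```

```bash
python3 - <<'E'
from h import *
for k in range(3): c=ctrl.get_image("top")
s=ctrl.read_state();print(s["tool_pos"],s["tool_rot"],s["gripper_width"],s["joint_positions"].round(2))
for n in("side","top"):
  c=ctrl.get_image(n)
  hsv=cv2.cvtColor(c["img"],cv2.COLOR_BGR2HSV)
  for t in("small_pot_mouth","small_lid_knob"):
    for d in ctrl.outline_of(n,t):
      m=d["region"];v,u=np.nonzero(m)
      sh=SH[t] if t[-5:]=="mouth" else lid(76,46,138)
      print(n,t,round(d["conf"],2),np.median(c["img"][m],0),fit(c,m,sh,(445,330)) if t[-5:]=="mouth" else (u.mean().round(1),v.mean().round(1),len(u),sil(c,sh,s["tool_pos"][:2])))
E
```

```text
[444.40963762 329.55556673 170.00471315] [ 0.0011946   0.81939376  0.57322137 -0.00311505] 22.52524276214593 [-0.93  0.28  0.28  1.68 -0.08  1.2   0.59]
side small_pot_mouth 0.82 [80. 27. 67.] (array([323.9, 334. ]), 431, 498)
side small_pot_mouth 0.67 [ 31.  56. 118.] (array([445.3, 331.1]), 415, 461)
side small_pot_mouth 0.6 [81. 27. 67.] (array([372.2, 446.3]), 339, 430)
side small_pot_mouth 0.26 [ 95. 100. 111.] (array([614.8, 544.7]), 800, 341)
side small_lid_knob 0.66 [144.5 203.5 235.5] (np.float64(205.6), np.float64(142.0), 188, (array([205.25131628, 137.80660023]), 332.375))
top small_pot_mouth 0.84 [100.  48.  92.] (array([329.1, 328.7]), 351, 547)
top small_pot_mouth 0.74 [ 37.  68. 115.] (array([435.1, 317.5]), 201, 524)
top small_pot_mouth 0.41 [  0. 131. 173.] (array([622.5, 254.4]), 831, 499)
top small_lid_knob 0.78 [119. 160. 180.] (np.float64(169.7), np.float64(235.1), 226, (array([166.12997578, 235.91356887]), 593.5))
```

Call:
send_rows(deltas=[{"hand":-1,"tx":0.05,"ty":0.15,"tz":-1,"ax":0,"ay":0,"az":0},{"hand":-1,"tx":0.05,"ty":0.15,"tz":-3,"ax":0,"ay":0,"az":0},{"hand":-1,"tx":0.05,"ty":0.15,"tz":-5,"ax":0,"ay":0,"az":0},{"hand":-1,"tx":0.05,"ty":0.15,"tz":-6.5,"ax":0,"ay":0,"az":0},{"hand":-1,"tx":0.05,"ty":0.15,"tz":-7.5,"ax":0,"ay":0,"az":0},{"hand":-1,"tx":0.05,"ty":0.15,"tz":-8.3,"ax":0,"ay":0,"az":0},{"hand":-1,"tx":0.05,"ty":0.15,"tz":-8.9,"ax":0,"ay":0,"az":0},{"hand":-1,"tx":0.05,"ty":0.15,"tz":-9.3,"ax":0,"ay":0,"az":0},{"hand":-1,"tx":0.05,"ty":0.15,"tz":-9.5,"ax":0,"ay":0,"az":0},{"hand":-1,"tx":0.05,"ty":0.15,"tz":-9.5,"ax":0,"ay":0,"az":0}])

```text
clock: 9.25
tool_pos: [446.0, 330.5, 76.1]
tool_rot: [0.001, 0.82, 0.572, -0.002]
contact_force: [0.9, 0.3, -0.0]
gripper_width: 22.3
```

Call:
send_rows(deltas=[{"hand":-1,"tx":0,"ty":0,"tz":-0.1,"ax":0,"ay":0,"az":0},{"hand":-1,"tx":0,"ty":0,"tz":-0.2,"ax":0,"ay":0,"az":0},{"hand":-1,"tx":0,"ty":0,"tz":-0.25,"ax":0,"ay":0,"az":0},{"hand":-1,"tx":0,"ty":0,"tz":-0.3,"ax":0,"ay":0,"az":0},{"hand":-1,"tx":0,"ty":0,"tz":-0.35,"ax":0,"ay":0,"az":0},{"hand":-1,"tx":0,"ty":0,"tz":-0.4,"ax":0,"ay":0,"az":0},{"hand":-1,"tx":0,"ty":0,"tz":-0.4,"ax":0,"ay":0,"az":0},{"hand":-1,"tx":0,"ty":0,"tz":-0.4,"ax":0,"ay":0,"az":0},{"hand":-1,"tx":0,"ty":0,"tz":-0.4,"ax":0,"ay":0,"az":0},{"hand":-1,"tx":0,"ty":0,"tz":-0.4,"ax":0,"ay":0,"az":0}])

```text
clock: 10.25
tool_pos: [446.1, 330.7, 72.8]
tool_rot: [0.001, 0.82, 0.572, -0.002]
contact_force: [-3.1, -1.2, 5.8]
gripper_width: 22.7
```

Contact came exactly at the seating height. Opening and backing off.

Call:
send_rows(deltas=[{"hand":-0.3,"tx":0,"ty":0,"tz":0,"ax":0,"ay":0,"az":0},{"hand":0.1,"tx":0,"ty":0,"tz":0,"ax":0,"ay":0,"az":0},{"hand":0.1,"tx":0,"ty":0,"tz":0,"ax":0,"ay":0,"az":0},{"hand":0.1,"tx":0,"ty":0,"tz":0,"ax":0,"ay":0,"az":0},{"hand":0.1,"tx":0,"ty":0,"tz":1,"ax":0,"ay":0,"az":0},{"hand":0.1,"tx":0,"ty":0,"tz":3,"ax":0,"ay":0,"az":0},{"hand":0.1,"tx":0,"ty":0,"tz":6,"ax":0,"ay":0,"az":0},{"hand":0.1,"tx":0,"ty":0,"tz":9,"ax":0,"ay":0,"az":0},{"hand":0.1,"tx":0,"ty":0,"tz":12,"ax":0,"ay":0,"az":0},{"hand":0.1,"tx":0,"ty":0,"tz":13,"ax":0,"ay":0,"az":0}])

```text
clock: 11.25
tool_pos: [447.5, 331.5, 207.0]
tool_rot: [0.0, 0.82, 0.572, 0.001]
contact_force: [0.4, -0.2, 1.1]
gripper_width: 46.9
```

Call:
send_rows(deltas=[{"hand":0.2,"tx":0.5,"ty":-1.6,"tz":0,"ax":0,"ay":0,"az":0},{"hand":0.2,"tx":1.5,"ty":-5,"tz":0,"ax":0,"ay":0,"az":0},{"hand":0.2,"tx":2.5,"ty":-9,"tz":0,"ax":0,"ay":0,"az":0},{"hand":0.2,"tx":3.5,"ty":-13,"tz":0,"ax":0,"ay":0,"az":0},{"hand":0.2,"tx":4.5,"ty":-17,"tz":0,"ax":0,"ay":0,"az":0},{"hand":0.2,"tx":5.5,"ty":-21,"tz":0,"ax":0,"ay":0,"az":0},{"hand":0.2,"tx":6.5,"ty":-25,"tz":0,"ax":0,"ay":0,"az":0},{"hand":0.2,"tx":7.5,"ty":-29,"tz":0,"ax":0,"ay":0,"az":0},{"hand":0.2,"tx":8.5,"ty":-33,"tz":0,"ax":0,"ay":0,"az":0},{"hand":0.2,"tx":9,"ty":-36,"tz":0,"ax":0,"ay":0,"az":0}])

```text
clock: 12.25
tool_pos: [536.6, -33.2, 205.9]
tool_rot: [0.001, 0.821, 0.57, -0.0]
contact_force: [0.3, -0.4, -0.2]
gripper_width: 51.0
```

```bash
python3 - <<'E'
from h import *
c=ctrl.get_image("side");i=c["img"]
s=ctrl.read_state();print(s["tool_pos"],s["tool_rot"],s["joint_positions"].round(2))
cv2.imwrite("pics/s4.png",cv2.resize(i[110:250,130:330],(800,560),interpolation=cv2.INTER_CUBIC))
E
python3 loc.py medium_lid_knob medium_pot_mouth small_pot_mouth
```

```text
[536.62896758 -38.69665911 206.10073048] [ 1.65502677e-03  8.22950096e-01  5.68111029e-01 -5.08949881e-04] [-0.45  0.23  0.55  1.68 -0.12  1.26  1.33]
side medium_lid_knob (0.75, (array([ 423.8, -320.8]), 1315, 1377))
side medium_pot_mouth (0.77, (array([ 638.7, -276.9]), 1345, 1459))
side small_pot_mouth (0.77, (array([440.4, 300.7]), 203, 475))
top medium_lid_knob (0.89, (array([ 424.5, -319.4]), 769, 834))
top medium_pot_mouth (0.72, (array([ 639.6, -279.5]), 822, 887))
top small_pot_mouth (0.76, (array([325.2, 338.2]), 464, 550))
```

View pics/s4.png

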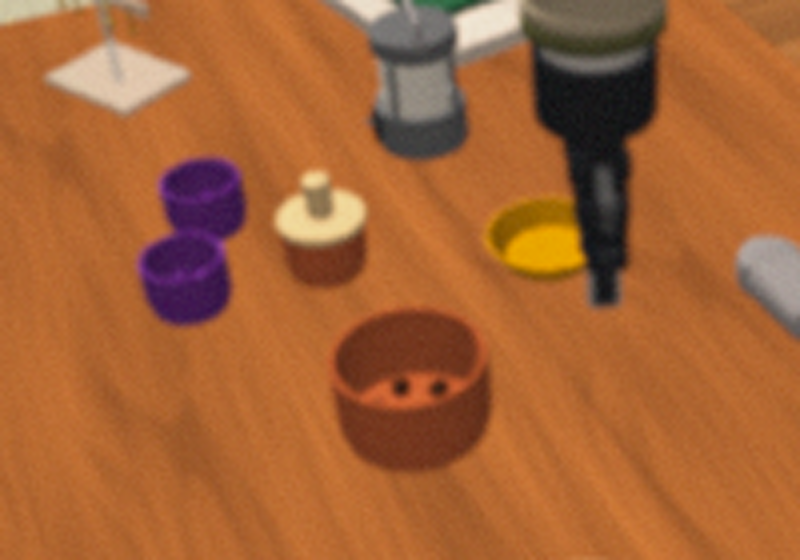

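The small lid sits level on the small terracotta pot (crop (322,215)). Now the medium lid.

Call:
send_rows(deltas=[{"hand":0.2,"tx":-0.5,"ty":-1.4,"tz":0,"ax":0,"ay":0,"az":0},{"hand":0.2,"tx":-2,"ty":-5,"tz":0,"ax":0,"ay":0,"az":0},{"hand":0.2,"tx":-4,"ty":-10,"tz":0,"ax":0,"ay":0,"az":0},{"hand":0.2,"tx":-6,"ty":-15,"tz":0,"ax":0,"ay":0,"az":0},{"hand":0.2,"tx":-8,"ty":-20,"tz":0,"ax":0,"ay":0,"az":0},{"hand":0.2,"tx":-9.8,"ty":-24,"tz":0,"ax":0,"ay":0,"az":0},{"hand":0.2,"tx":-10.8,"ty":-27,"tz":-2,"ax":0,"ay":0,"az":0},{"hand":0.2,"tx":-11.3,"ty":-28.2,"tz":-6,"ax":0,"ay":0,"az":0},{"hand":0.2,"tx":-11.3,"ty":-28.2,"tz":-10,"ax":0,"ay":0,"az":0},{"hand":0.2,"tx":-11.3,"ty":-28.2,"tz":-11,"ax":0,"ay":0,"az":0}])

```text
clock: 13.7
tool_pos: [421.1, -308.5, 93.1]
tool_rot: [-0.003, 0.82, 0.572, -0.001]
contact_force: [-1.0, 1.1, 0.1]
gripper_width: 51.6
```

```bash
python3 - <<'E'
from h import *
for k in range(4):c=ctrl.get_image("side")
s=ctrl.read_state();print(s["tool_pos"],s["tool_rot"],s["joint_positions"].round(2))
E
```

```text
[ 425.15560765 -309.62177035   98.36324318] [0.00098613 0.81939846 0.57322209 0.00127335] [-0.01  0.34  0.71  1.85 -0.26  1.04  2.02]
```

Call:
send_rows(deltas=[{"hand":0.2,"tx":-0.1,"ty":-1.05,"tz":0,"ax":0,"ay":0,"az":0},{"hand":0.2,"tx":-0.1,"ty":-1.05,"tz":-2,"ax":0,"ay":0,"az":0},{"hand":0.2,"tx":-0.1,"ty":-1.05,"tz":-4,"ax":0,"ay":0,"az":0},{"hand":0.2,"tx":-0.1,"ty":-1.05,"tz":-5.5,"ax":0,"ay":0,"az":0},{"hand":0.2,"tx":-0.1,"ty":-1.05,"tz":-6.3,"ax":0,"ay":0,"az":0},{"hand":0.2,"tx":-0.1,"ty":-1.05,"tz":-6.6,"ax":0,"ay":0,"az":0},{"hand":0.2,"tx":-0.1,"ty":-1.05,"tz":-6.6,"ax":0,"ay":0,"az":0},{"hand":-1,"tx":-0.1,"ty":-1.05,"tz":-6.6,"ax":0,"ay":0,"az":0},{"hand":-1,"tx":-0.1,"ty":-1.05,"tz":-6.6,"ax":0,"ay":0,"az":0},{"hand":-1,"tx":-0.1,"ty":-1.05,"tz":-6.6,"ax":0,"ay":0,"az":0}])

```text
clock: 14.9
tool_pos: [424.8, -320.5, 33.3]
tool_rot: [0.002, 0.819, 0.573, 0.002]
contact_force: [-0.5, 1.6, 6.8]
gripper_width: 22.5
```

Call:
send_rows(deltas=[{"hand":-1,"tx":0,"ty":0,"tz":0,"ax":0,"ay":0,"az":0},{"hand":-1,"tx":0,"ty":0,"tz":0,"ax":0,"ay":0,"az":0},{"hand":-1,"tx":0,"ty":0,"tz":0,"ax":0,"ay":0,"az":0},{"hand":-1,"tx":0,"ty":0,"tz":0,"ax":0,"ay":0,"az":0},{"hand":-1,"tx":0,"ty":0,"tz":0,"ax":0,"ay":0,"az":0},{"hand":-1,"tx":0,"ty":0,"tz":0,"ax":0,"ay":0,"az":0},{"hand":-1,"tx":0,"ty":0,"tz":0,"ax":0,"ay":0,"az":0},{"hand":-1,"tx":0,"ty":0,"tz":0,"ax":0,"ay":0,"az":0},{"hand":-1,"tx":0,"ty":0,"tz":0,"ax":0,"ay":0,"az":0},{"hand":-1,"tx":0,"ty":0,"tz":0,"ax":0,"ay":0,"az":0}])

```text
clock: 15.9
tool_pos: [424.8, -320.5, 33.3]
tool_rot: [0.002, 0.819, 0.573, 0.002]
contact_force: [-1.0, 0.7, 1.7]
gripper_width: 22.5
```

Call:
send_rows(deltas=[{"hand":-1,"tx":0,"ty":0,"tz":2,"ax":0,"ay":0,"az":0},{"hand":-1,"tx":0,"ty":0,"tz":5,"ax":0,"ay":0,"az":0},{"hand":-1,"tx":0,"ty":0,"tz":9,"ax":0,"ay":0,"az":0},{"hand":-1,"tx":2,"ty":0.4,"tz":12,"ax":0,"ay":0,"az":0},{"hand":-1,"tx":6,"ty":1.2,"tz":13,"ax":0,"ay":0,"az":0},{"hand":-1,"tx":10,"ty":2,"tz":13,"ax":0,"ay":0,"az":0},{"hand":-1,"tx":14,"ty":2.8,"tz":13,"ax":0,"ay":0,"az":0},{"hand":-1,"tx":18,"ty":3.6,"tz":13,"ax":0,"ay":0,"az":0},{"hand":-1,"tx":20.5,"ty":4.1,"tz":13,"ax":0,"ay":0,"az":0},{"hand":-1,"tx":21.4,"ty":4.25,"tz":13,"ax":0,"ay":0,"az":0}])

```text
clock: 16.9
tool_pos: [641.1, -275.7, 161.7]
tool_rot: [0.001, 0.818, 0.575, 0.002]
contact_force: [-0.8, 0.4, -0.8]
gripper_width: 22.3
```

```bash
python3 - <<'E'
from h import *
for k in range(4):c=ctrl.get_image("side")
s=ctrl.read_state();print(s["tool_pos"],s["tool_rot"],s["joint_positions"].round(2),s["gripper_width"])
r,q=map(int,proj(c,s["tool_pos"]))
cv2.imwrite("pics/s5.png",cv2.resize(c["img"][r-70:r+70,q-100:q+100],(800,560),interpolation=cv2.INTER_CUBIC))
for d in ctrl.outline_of("side","medium_lid_knob"):
  v,u=np.nonzero(d["region"]);print(d["conf"],u.mean(),v.mean(),len(u),sil(c,lid(100,70,s["tool_pos"][2]-33.3)[:2],s["tool_pos"][:2]))
E
```

```text
[ 637.25545349 -279.30942913  163.10479975] [0.00156697 0.81991237 0.57248599 0.00102098] [-0.02  0.64  0.64  1.28 -0.38  1.33  1.83] 22.530723777318354
0.79 363.9791425260718 245.82850521436848 863 (array([365.40948466, 242.49803377]), 1136.375)
```

View pics/s5.png

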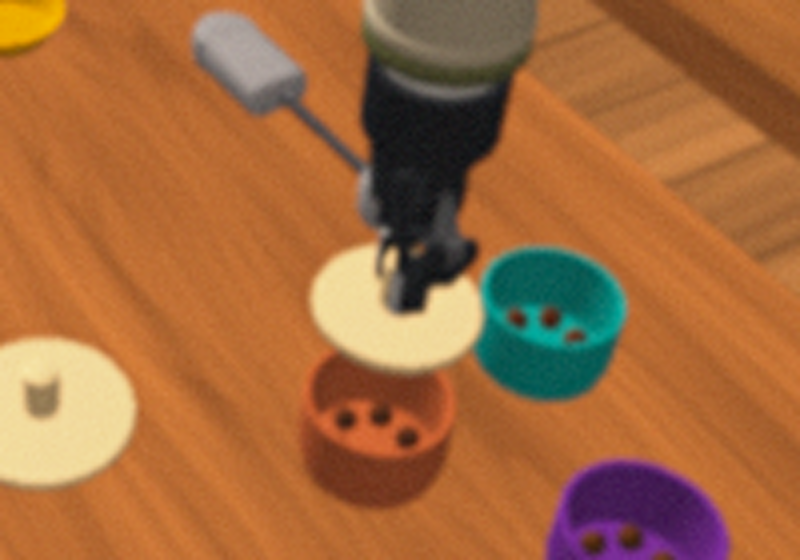

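The medium lid is held over the medium pot, but it looks slightly tilted (crop about (397,308)). I'll check that with an ellipse fit on pale-coloured pixels.

```bash
cat > tilt.py <<'E'
from h import *
import sys
from scipy.spatial.transform import Rotation as R
D,off=float(sys.argv[1]),float(sys.argv[2])
s=ctrl.read_state();p=s["tool_pos"];z0=p[2]-off+18
for n in("side","top"):
    c=ctrl.get_image(n);hsv=cv2.cvtColor(c["img"],cv2.COLOR_BGR2HSV)
    m=cv2.inRange(hsv,(12,40,150),(35,160,255))
    r,q=map(int,proj(c,p-[0,0,15]));w=np.zeros_like(m);cv2.circle(w,(q,r),int(D*.5),255,-1);m&=w
    k,l,st,_=cv2.connectedComponentsWithStats(m);i=1+st[1:,4].argmax();m=np.uint8(l==i)
    h=cv2.convexHull(max(cv2.findContours(m,0,cv2.CHAIN_APPROX_NONE)[0],key=len)).reshape(-1,2).astype(float)
    print(n,"area",m.sum())
    e=cv2.fitEllipse(np.float32(h));a=np.linspace(0,2*np.pi,60)
    for tx,ty in((0,0),(.1,0),(-.1,0),(0,.1),(0,-.1)):
        b=np.c_[np.cos(a),np.sin(a),0*a]*D/2
        pts=R.from_rotvec([tx,ty,0]).apply(np.vstack([b,b-[0,0,8]])-[0,0,25])+[p[0],p[1],z0+25]
        g=cv2.convexHull(np.float32([proj(c,v)[::-1] for v in pts]))
        f=cv2.fitEllipse(g);print("pred",tx,ty,np.round(np.hstack([f[0],f[1],f[2]]),1))
    print("obs",np.round(np.hstack([e[0],e[1],e[2]]),1))
E
python3 tilt.py 100 33.3
```

```text
side area 929
pred 0 0 [365.5 242.6  32.7  43.9 102.1]
pred 0.1 0 [364.8 241.8  34.4  43.7 107.6]
pred -0.1 0 [366.3 243.4  30.8  44.1  97.1]
pred 0 0.1 [364.5 243.   30.8  44.  107. ]
pred 0 -0.1 [366.6 242.1  34.4  43.7  96.6]
obs [373.7 239.5  36.3  63.3  82.5]
top area 120
pred 0 0 [378.2 168.8  33.8  35.1 101.3]
pred 0.1 0 [377.1 168.8  33.4  34.8 123.1]
pred -0.1 0 [379.3 168.8  34.   35.4  86.3]
pred 0 0.1 [378.2 169.8  33.   35.2 104.7]
pred 0 -0.1 [378.2 167.8  34.4  35.1  86. ]
obs [388.7 127.9  10.3  22.   39.5]
```

The mask took in other pixels, so that fit is no use. The picture's own ellipse (about 44 x 32 px, axis about 100°) matches the level prediction, though, so I'm lowering it.

Call:
send_rows(deltas=[{"hand":-1,"tx":0.1,"ty":0.13,"tz":-1,"ax":0,"ay":0,"az":0},{"hand":-1,"tx":0.1,"ty":0.13,"tz":-2.5,"ax":0,"ay":0,"az":0},{"hand":-1,"tx":0.1,"ty":0.13,"tz":-4,"ax":0,"ay":0,"az":0},{"hand":-1,"tx":0.1,"ty":0.13,"tz":-5,"ax":0,"ay":0,"az":0},{"hand":-1,"tx":0.1,"ty":0.13,"tz":-6,"ax":0,"ay":0,"az":0},{"hand":-1,"tx":0.1,"ty":0.13,"tz":-6.7,"ax":0,"ay":0,"az":0},{"hand":-1,"tx":0.1,"ty":0.13,"tz":-7.2,"ax":0,"ay":0,"az":0},{"hand":-1,"tx":0.1,"ty":0.13,"tz":-7.5,"ax":0,"ay":0,"az":0},{"hand":-1,"tx":0.1,"ty":0.13,"tz":-7.7,"ax":0,"ay":0,"az":0},{"hand":-1,"tx":0.1,"ty":0.13,"tz":-7.7,"ax":0,"ay":0,"az":0}])

```text
clock: 18.25
tool_pos: [638.5, -277.9, 86.9]
tool_rot: [0.002, 0.82, 0.572, 0.002]
contact_force: [0.5, -0.5, -0.5]
gripper_width: 22.3
```

Call:
send_rows(deltas=[{"hand":-1,"tx":0,"ty":0,"tz":-0.1,"ax":0,"ay":0,"az":0},{"hand":-1,"tx":0,"ty":0,"tz":-0.2,"ax":0,"ay":0,"az":0},{"hand":-1,"tx":0,"ty":0,"tz":-0.25,"ax":0,"ay":0,"az":0},{"hand":-1,"tx":0,"ty":0,"tz":-0.3,"ax":0,"ay":0,"az":0},{"hand":-1,"tx":0,"ty":0,"tz":-0.35,"ax":0,"ay":0,"az":0},{"hand":-1,"tx":0,"ty":0,"tz":-0.4,"ax":0,"ay":0,"az":0},{"hand":-1,"tx":0,"ty":0,"tz":-0.4,"ax":0,"ay":0,"az":0},{"hand":-1,"tx":0,"ty":0,"tz":-0.4,"ax":0,"ay":0,"az":0},{"hand":-1,"tx":0,"ty":0,"tz":-0.4,"ax":0,"ay":0,"az":0},{"hand":-1,"tx":0,"ty":0,"tz":-0.4,"ax":0,"ay":0,"az":0}])

```text
clock: 19.25
tool_pos: [638.6, -277.9, 83.4]
tool_rot: [0.002, 0.82, 0.572, 0.002]
contact_force: [-2.7, 0.9, 5.0]
gripper_width: 22.2
```

Call:
send_rows(deltas=[{"hand":-0.3,"tx":0,"ty":0,"tz":0,"ax":0,"ay":0,"az":0},{"hand":0.1,"tx":0,"ty":0,"tz":0,"ax":0,"ay":0,"az":0},{"hand":0.1,"tx":0,"ty":0,"tz":0,"ax":0,"ay":0,"az":0},{"hand":0.1,"tx":0,"ty":0,"tz":0,"ax":0,"ay":0,"az":0},{"hand":0.1,"tx":0,"ty":0,"tz":1,"ax":0,"ay":0,"az":0},{"hand":0.1,"tx":0,"ty":0,"tz":3,"ax":0,"ay":0,"az":0},{"hand":0.1,"tx":0,"ty":0,"tz":6,"ax":0,"ay":0,"az":0},{"hand":0.1,"tx":0,"ty":0,"tz":9,"ax":0,"ay":0,"az":0},{"hand":0.1,"tx":0,"ty":0,"tz":10,"ax":0,"ay":0,"az":0},{"hand":0.1,"tx":0,"ty":0,"tz":10,"ax":0,"ay":0,"az":0}])

```text
clock: 20.25
tool_pos: [639.5, -278.6, 186.0]
tool_rot: [0.004, 0.82, 0.572, 0.003]
contact_force: [0.4, 0.4, 0.1]
gripper_width: 47.0
```

Call:
send_rows(deltas=[{"hand":0.2,"tx":-1,"ty":0.7,"tz":0,"ax":0,"ay":0,"az":0},{"hand":0.2,"tx":-4,"ty":2.7,"tz":0,"ax":0,"ay":0,"az":0},{"hand":0.2,"tx":-7,"ty":4.7,"tz":0,"ax":0,"ay":0,"az":0},{"hand":0.2,"tx":-10,"ty":6.7,"tz":0,"ax":0,"ay":0,"az":0},{"hand":0.2,"tx":-13,"ty":8.7,"tz":0,"ax":0,"ay":0,"az":0},{"hand":0.2,"tx":-16,"ty":10.7,"tz":0,"ax":0,"ay":0,"az":0},{"hand":0.2,"tx":-17.6,"ty":11.8,"tz":-2,"ax":0,"ay":0,"az":0},{"hand":0.2,"tx":-18.1,"ty":12.2,"tz":-5,"ax":0,"ay":0,"az":0},{"hand":0.2,"tx":-18.1,"ty":12.2,"tz":-8,"ax":0,"ay":0,"az":0},{"hand":0.2,"tx":-18.1,"ty":12.2,"tz":-8.6,"ax":0,"ay":0,"az":0}])

```text
clock: 21.25
tool_pos: [455.5, -155.3, 96.4]
tool_rot: [0.001, 0.82, 0.573, 0.001]
contact_force: [-1.0, 0.4, -0.0]
gripper_width: 51.4
```

```bash
python3 - <<'E'
from h import *
for k in range(4):c=ctrl.get_image("side")
s=ctrl.read_state();print(s["tool_pos"],s["tool_rot"])
cv2.imwrite("pics/s6.png",cv2.resize(c["img"][210:350,240:440],(800,560),interpolation=cv2.INTER_CUBIC))
E
python3 loc.py large_lid_knob large_pot_mouth
```

```text
[ 458.98489432 -157.11767269  100.7949264 ] [0.0041045  0.82012018 0.5721681  0.00311648]
side large_lid_knob (0.89, (array([ 458. , -160.6]), 1272, 1464))
side large_pot_mouth (0.84, (array([439.9, 107.9]), 1345, 1498))
top large_lid_knob (0.67, (array([ 454.2, -107.2]), 104, 1231))
top large_pot_mouth (0.9, (array([440.6, 106.4]), 1243, 1308))
```

View pics/s6.png

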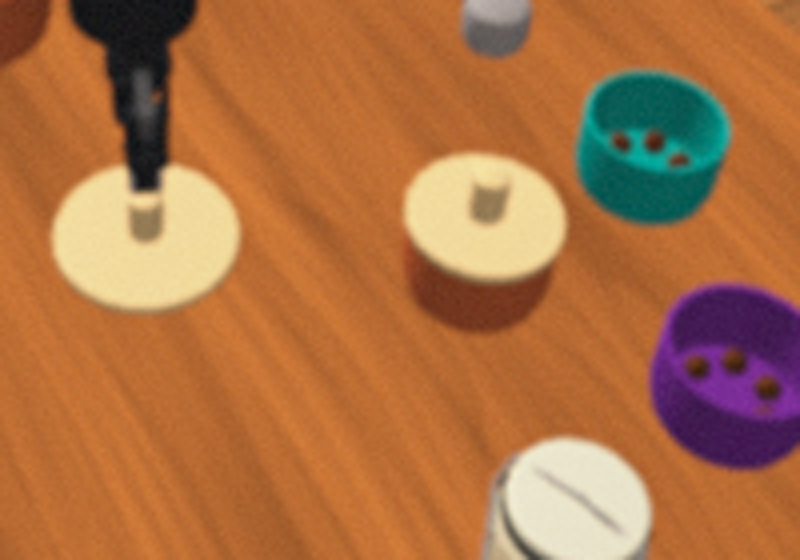

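The medium lid is seated level (crop (485,215)), and the gripper is centred over the large lid's knob. I'm taking the large lid, with a small tilt correction.

Call:
send_rows(deltas=[{"hand":0.2,"tx":0,"ty":0,"tz":-1,"ax":0.2,"ay":0.5,"az":0},{"hand":0.2,"tx":0,"ty":0,"tz":-3,"ax":0.2,"ay":0.5,"az":0},{"hand":0.2,"tx":0,"ty":0,"tz":-5,"ax":0.2,"ay":0.5,"az":0},{"hand":0.2,"tx":0,"ty":0,"tz":-6,"ax":0.2,"ay":0.5,"az":0},{"hand":0.2,"tx":0,"ty":0,"tz":-6.6,"ax":0.2,"ay":0.5,"az":0},{"hand":0.2,"tx":0,"ty":0,"tz":-6.8,"ax":0.2,"ay":0.5,"az":0},{"hand":0.2,"tx":0,"ty":0,"tz":-6.8,"ax":0.2,"ay":0.5,"az":0},{"hand":-1,"tx":0,"ty":0,"tz":-6.8,"ax":0.2,"ay":0.5,"az":0},{"hand":-1,"tx":0,"ty":0,"tz":-6.8,"ax":0.2,"ay":0.5,"az":0},{"hand":-1,"tx":0,"ty":0,"tz":-6.8,"ax":0.2,"ay":0.5,"az":0}])

```text
clock: 22.75
tool_pos: [459.6, -156.9, 33.5]
tool_rot: [0.001, 0.82, 0.572, 0.002]
contact_force: [-1.1, 1.1, 6.9]
gripper_width: 22.7
```

Call:
send_rows(deltas=[{"hand":-1,"tx":0,"ty":0,"tz":0,"ax":0,"ay":0,"az":0},{"hand":-1,"tx":0,"ty":0,"tz":0,"ax":0,"ay":0,"az":0},{"hand":-1,"tx":0,"ty":0,"tz":0,"ax":0,"ay":0,"az":0},{"hand":-1,"tx":0,"ty":0,"tz":0,"ax":0,"ay":0,"az":0},{"hand":-1,"tx":0,"ty":0,"tz":0,"ax":0,"ay":0,"az":0},{"hand":-1,"tx":0,"ty":0,"tz":0,"ax":0,"ay":0,"az":0},{"hand":-1,"tx":0,"ty":0,"tz":0,"ax":0,"ay":0,"az":0},{"hand":-1,"tx":0,"ty":0,"tz":0,"ax":0,"ay":0,"az":0},{"hand":-1,"tx":0,"ty":0,"tz":0,"ax":0,"ay":0,"az":0},{"hand":-1,"tx":0,"ty":0,"tz":0,"ax":0,"ay":0,"az":0}])

```text
clock: 23.75
tool_pos: [459.6, -156.8, 33.5]
tool_rot: [0.0, 0.82, 0.572, 0.002]
contact_force: [-0.4, 1.2, 2.9]
gripper_width: 22.2
```

Call:
send_rows(deltas=[{"hand":-1,"tx":0,"ty":0,"tz":2,"ax":0,"ay":0,"az":0},{"hand":-1,"tx":0,"ty":0,"tz":5,"ax":0,"ay":0,"az":0},{"hand":-1,"tx":0.5,"ty":0.5,"tz":9,"ax":0,"ay":0,"az":0},{"hand":-1,"tx":2,"ty":3,"tz":12.5,"ax":0,"ay":0,"az":0},{"hand":-1,"tx":3,"ty":7,"tz":14,"ax":0,"ay":0,"az":0},{"hand":-1,"tx":3.5,"ty":11.5,"tz":14,"ax":0,"ay":0,"az":0},{"hand":-1,"tx":3,"ty":16,"tz":14,"ax":0,"ay":0,"az":0},{"hand":-1,"tx":1.2,"ty":20.5,"tz":14,"ax":0,"ay":0,"az":0},{"hand":-1,"tx":-0.8,"ty":24.5,"tz":14,"ax":0,"ay":0,"az":0},{"hand":-1,"tx":-1.9,"ty":26.4,"tz":14,"ax":0,"ay":0,"az":0}])

```text
clock: 24.75
tool_pos: [438.6, 111.0, 173.1]
tool_rot: [-0.0, 0.819, 0.574, 0.001]
contact_force: [0.5, 0.3, -1.7]
gripper_width: 22.5
```

```bash
python3 - <<'E'
from h import *
for k in range(5):c=ctrl.get_image("side")
s=ctrl.read_state();print(s["tool_pos"],s["tool_rot"],s["joint_positions"].round(2),s["gripper_width"])
r,q=map(int,proj(c,s["tool_pos"]))
cv2.imwrite("pics/s7.png",cv2.resize(c["img"][r-60:r+80,q-100:q+100],(800,560),interpolation=cv2.INTER_CUBIC))
E
```

```text
[440.94834717 106.23257761 173.48108501] [6.76056510e-04 8.20285466e-01 5.71951538e-01 1.65412113e-03] [-0.78  0.05  0.49  1.93 -0.02  1.16  0.94] 22.395102201607145
```

View pics/s7.png

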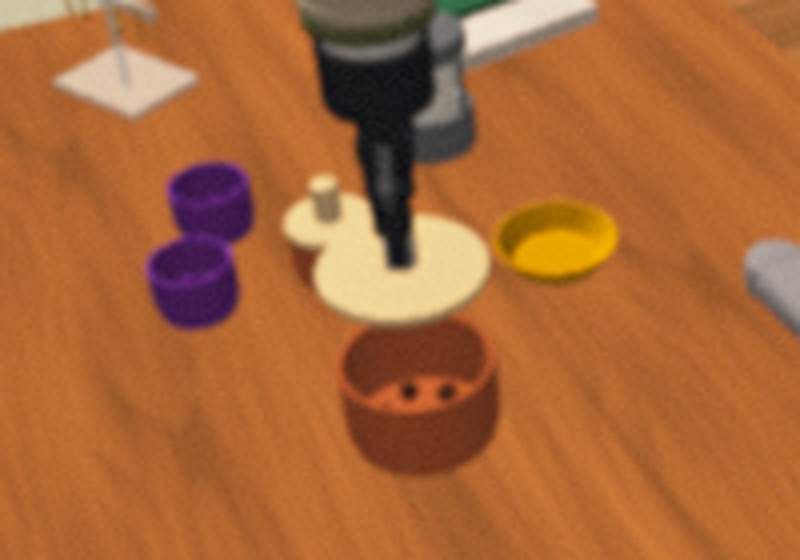

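The large lid is level above its pot (disc at crop (402,268)). Lowering.

Call:
send_rows(deltas=[{"hand":-1,"tx":-0.1,"ty":0.07,"tz":-1,"ax":0,"ay":0,"az":0},{"hand":-1,"tx":-0.1,"ty":0.07,"tz":-2.5,"ax":0,"ay":0,"az":0},{"hand":-1,"tx":-0.1,"ty":0.07,"tz":-4,"ax":0,"ay":0,"az":0},{"hand":-1,"tx":-0.1,"ty":0.07,"tz":-5,"ax":0,"ay":0,"az":0},{"hand":-1,"tx":-0.1,"ty":0.07,"tz":-6,"ax":0,"ay":0,"az":0},{"hand":-1,"tx":-0.1,"ty":0.07,"tz":-6.7,"ax":0,"ay":0,"az":0},{"hand":-1,"tx":-0.1,"ty":0.07,"tz":-7.2,"ax":0,"ay":0,"az":0},{"hand":-1,"tx":-0.1,"ty":0.07,"tz":-7.5,"ax":0,"ay":0,"az":0},{"hand":-1,"tx":-0.1,"ty":0.07,"tz":-7.7,"ax":0,"ay":0,"az":0},{"hand":-1,"tx":-0.1,"ty":0.07,"tz":-7.7,"ax":0,"ay":0,"az":0}])

```text
clock: 26.0
tool_pos: [440.0, 107.0, 96.5]
tool_rot: [0.001, 0.82, 0.572, 0.002]
contact_force: [0.1, 1.0, -0.8]
gripper_width: 22.3
```

Call:
send_rows(deltas=[{"hand":-1,"tx":0,"ty":0,"tz":-0.1,"ax":0,"ay":0,"az":0},{"hand":-1,"tx":0,"ty":0,"tz":-0.2,"ax":0,"ay":0,"az":0},{"hand":-1,"tx":0,"ty":0,"tz":-0.25,"ax":0,"ay":0,"az":0},{"hand":-1,"tx":0,"ty":0,"tz":-0.3,"ax":0,"ay":0,"az":0},{"hand":-1,"tx":0,"ty":0,"tz":-0.35,"ax":0,"ay":0,"az":0},{"hand":-1,"tx":0,"ty":0,"tz":-0.4,"ax":0,"ay":0,"az":0},{"hand":-1,"tx":0,"ty":0,"tz":-0.4,"ax":0,"ay":0,"az":0},{"hand":-1,"tx":0,"ty":0,"tz":-0.4,"ax":0,"ay":0,"az":0},{"hand":-1,"tx":0,"ty":0,"tz":-0.4,"ax":0,"ay":0,"az":0},{"hand":-1,"tx":0,"ty":0,"tz":-0.4,"ax":0,"ay":0,"az":0}])

```text
clock: 27.0
tool_pos: [440.1, 107.0, 93.4]
tool_rot: [0.0, 0.82, 0.572, 0.002]
contact_force: [-5.6, -1.4, 11.8]
gripper_width: 22.5
```

Call:
send_rows(deltas=[{"hand":-0.3,"tx":0,"ty":0,"tz":0,"ax":0,"ay":0,"az":0},{"hand":0.1,"tx":0,"ty":0,"tz":0,"ax":0,"ay":0,"az":0},{"hand":0.1,"tx":0,"ty":0,"tz":0,"ax":0,"ay":0,"az":0},{"hand":0.1,"tx":0,"ty":0,"tz":0,"ax":0,"ay":0,"az":0},{"hand":0.1,"tx":0,"ty":0,"tz":1,"ax":0,"ay":0,"az":0},{"hand":0.1,"tx":0,"ty":0,"tz":3,"ax":0,"ay":0,"az":0},{"hand":0.1,"tx":0,"ty":0,"tz":6,"ax":0,"ay":0,"az":0},{"hand":0.1,"tx":0,"ty":0,"tz":9,"ax":0,"ay":0,"az":0},{"hand":0.1,"tx":0,"ty":0,"tz":12,"ax":0,"ay":0,"az":0},{"hand":0.1,"tx":0,"ty":0,"tz":14,"ax":0,"ay":0,"az":0}])

```text
clock: 28.0
tool_pos: [440.7, 107.0, 236.4]
tool_rot: [0.001, 0.82, 0.572, 0.003]
contact_force: [0.4, -0.0, -0.4]
gripper_width: 46.8
```

Call:
send_rows(deltas=[{"hand":0.1,"tx":2,"ty":0,"tz":0,"ax":0,"ay":0,"az":0},{"hand":0.1,"tx":4,"ty":-2,"tz":0,"ax":0,"ay":0,"az":0},{"hand":0.1,"tx":6,"ty":-5,"tz":0,"ax":0,"ay":0,"az":0},{"hand":0.1,"tx":8,"ty":-8,"tz":0,"ax":0,"ay":0,"az":0},{"hand":0.1,"tx":10,"ty":-10,"tz":0,"ax":0,"ay":0,"az":0},{"hand":0.1,"tx":10,"ty":-11,"tz":0,"ax":0,"ay":0,"az":0},{"hand":0.1,"tx":10,"ty":-11,"tz":0,"ax":0,"ay":0,"az":0},{"hand":0.1,"tx":10,"ty":-11,"tz":0,"ax":0,"ay":0,"az":0},{"hand":0.1,"tx":10,"ty":-11,"tz":0,"ax":0,"ay":0,"az":0},{"hand":0.1,"tx":10,"ty":-11,"tz":0,"ax":0,"ay":0,"az":0}])

```text
clock: 29.0
tool_pos: [540.4, -1.7, 236.6]
tool_rot: [0.0, 0.82, 0.573, 0.004]
contact_force: [-0.5, -0.6, 0.0]
gripper_width: 46.6
```

```bash
python3 - <<'E'
from h import *
c=ctrl.get_image("side")
cv2.imwrite("pics/s8.png",cv2.resize(c["img"][90:390,120:520],(800,600),interpolation=cv2.INTER_CUBIC))
a=cv2.imread("pics/top0.png");b=ctrl.get_image("top")["img"];cv2.imwrite("pics/t8.png",b)
rim=dict(small=(50,444.6,330.6),medium=(60,638.6,-278),large=(70,440.4,106.9))
for n in("side","top"):
  c=ctrl.get_image(n)
  for t,(D,P) in dict(small=(76,46),medium=(100,70),large=(124,94)).items():
    h,x,y=rim[t]
    for d in ctrl.outline_of(n,t+"_lid_knob")[:2]:
      print(n,t,round(d["conf"],2),fit(c,d["region"],lid(D,P,h-10)[1:],(x,y)),(x,y))
E
```

```text
side small 0.55 (array([445.1, 324.7]), 283, 311) (444.6, 330.6)
side medium 0.63 (array([ 636.5, -279.3]), 956, 1068) (638.6, -278)
side large 0.95 (array([438.1, 102.9]), 957, 976) (440.4, 106.9)
top small 0.55 (array([444.4, 328. ]), 474, 504) (444.6, 330.6)
top medium 0.61 (array([ 637.5, -278.7]), 736, 828) (638.6, -278)
top large 0.79 (array([442.4, 137.4]), 475, 1352) (440.4, 106.9)
top large 0.26 (array([443.1, 323.4]), 499, 1351) (440.4, 106.9)
```

View pics/s8.png

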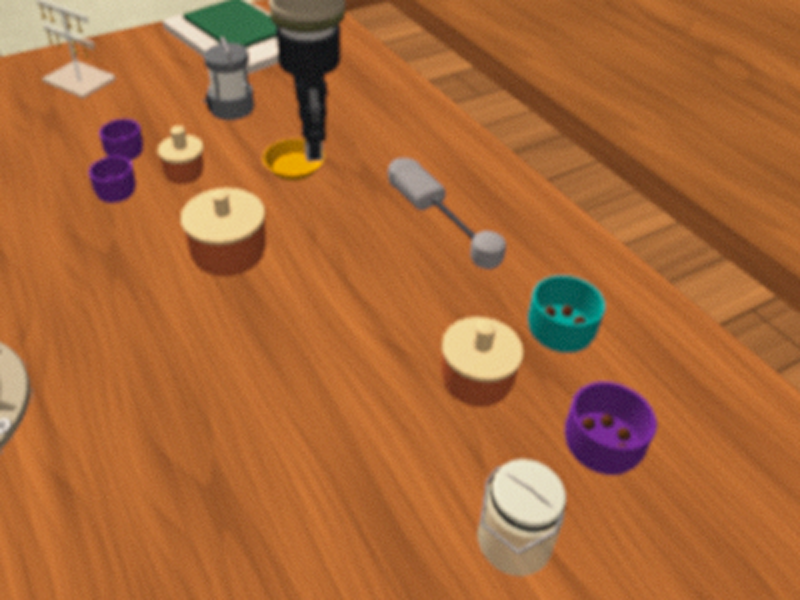

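View pics/t8.png

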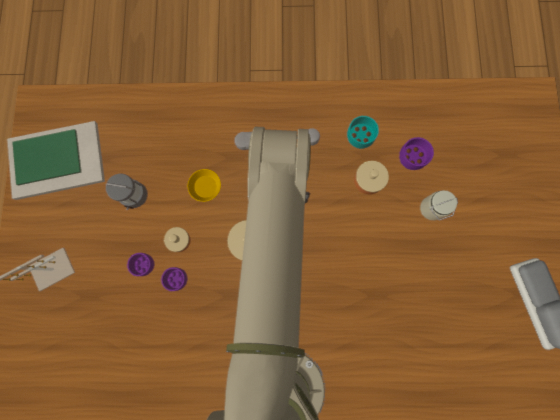

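All three lids sit level on their own pots: side crop (181,150), (483,350) and (223,215). The other things are at their starting pixels and the gripper is clear, so I'm handing in.

```bash
python3 -c "
from rig import ctrl
print(ctrl.close_job(), ctrl.read_state()['clock'])"
```

```text
the job is handed in; nothing more can be done
the job is handed in; nothing more can be done
```

I placed the small, medium and large lids, in that order, each on the terracotta pot of its own size, and handed the job in at about 30 s of the 96 s allowed. Each lid was lowered until it touched at its expected seating height (within 0.1 mm, with about 5 to 12 N of upward force) before I let go.

- **Lids:** the last side picture shows all three lids level on their rims. Silhouette fits put the small and medium lids within about 1–6 mm of their pot centres, which includes some error in the outlines. In the last top picture the arm hid most of the large lid, so that fit is unusable. For it I rely on the side view (about 4.6 mm off), the touch height and the visible fit.
- **Other objects:** judged by eye, the dish, lantern, swing-top jar, shoe tree and look-alike pots are where they started. In the top picture the arm hid the middle of the shoe tree; the side view shows it whole.
- **Checks and calls that failed:** one move call was refused because it lacked some keys, and nothing moved. One tilt check on the held medium lid failed because its mask took in other pixels, so I judged it level from the picture instead.

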